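# Tip the tube block onto the chilling plate and home it in the corner

## Task

The tube block stands on end beside the chilling plate and is too thick to pick up: keeping it upright, slide it squarely up against the plate's raised free edge (the long edge without a stop), then push it over that edge so that it lies on the plate with its wells up. Then slide it slowly into the corner by feel: press it for about a second, with a push of about 20 N, first against the long adjustable fence and then against the short side bar, without ramming either, and leave it touching both. Do not disturb the brown bottle or the timer.

Things in the scene. Friction and masses are not known exactly. Their poses are not given: they have to be found in the camera images.
- block: Grey plastic cuboid 92 x 100 x 130 mm (own x, y, z), 0.48 to 0.72 kg, too wide to grip. Starts on end (130 mm tall) on the bench, 32 to 60 mm from the plate's free edge, up to 0.2 rad off square. Origin: centre of its underside as it stands; z up, x roughly towards the plate. Its -x face carries 4 x 3 flush round wells. Once tipped: x down, wells up, z along the plate's x, 92 mm high.
- block_mid (a point): Middle of the tube block and its centre of mass, 65 mm along the block's z from its origin.
- plate: Fixed aluminium plate 200 x 220 x 20 mm (own x, y, z). Origin: at bench height, mid-width (y), 85 mm from the free edge; z up; x roughly to the robot's left, -y away from the robot. Free edge, over which the block tips: the 20 mm high face at x = -85 mm. Surfaces grip: to tip the block, the pushing fingers must rise with it in an arc about this edge; a level push jams. Sliding it takes 4 to 9 N.
- reagent: Small brown bottle with a white cap, 48 mm across, 95 mm tall, loose on the bench near the block, on the side away from the robot. Origin: centre of its underside. Bystander.
- timer: White bench timer lying flat, 50 x 75 x 18 mm, loose, beyond the plate's end bar. Origin: centre of its underside. Bystander.
- end_bar: Fixed steel bar along the plate's far long edge, 20 x 220 x 50 mm (own x, y, z; axes as the plate's). Origin: centre of its underside on the plate's top, plate x = 105 mm. It carries the adjustable aluminium fence (46 mm high, parallel to it), clamped with its face (fence_face) between plate x = 40 and 70 mm: where is not told, so feel for it. The block must never hit or press it with over 60 N.
- side_bar: Fixed steel bar along the plate's short edge further from the robot, 180 x 20 x 50 mm (own x, y, z; axes as the plate's). Its inner face is at plate y = -90 mm. Origin: centre of its underside, on the plate's top. The block must never hit or press it with over 60 N: arrive at 30 mm/s or less.

How it is judged:
By the outcome, as a careful person would: the job done as asked, in the order asked, and still so for the second after the job is handed in, with the robot touching nothing.
It also fails if it takes over 72 s, if anything falls off the work surface, if the arm or the gripper's body presses on something with over 40 N, if the wrist force passes 120 N, or if a joint passes its speed limit or range.

## Robot

A 6-joint arm with a two-finger parallel gripper is mounted at the origin on the work surface. World frame = base frame: x ahead of the robot, y to its left, z up, the work surface at z = 0. Lengths are in m, angles in rad, forces in N, time in s.
With the tool pointing down it reaches from about 0.325 to 0.775 m from the base axis. Payload 5.5 kg.
Tool frame: the origin (TCP) lies at the very end of the fingers, on their centre line; the grasp point (between the pads) lies 19 mm behind it; z points along the fingers, x is the direction in which the jaws open and shut, and the axes are right-handed (so a half turn about z gives the same grasp; the last joint's range is limited). The gripper opens to 88 mm and grips with 3 to 60 N. Pads are 20 mm wide; open, the fingers measure 115 mm over their backs; the gripper's body (75 mm by 178 mm) begins 61 mm behind the grasp point.
Start: joints at [1.271, 0.091, 1.231, -0, 1.82, -0.057], TCP at [0.144, 0.582, 0.223] pointing down, gripper open.
Joint ranges: [-2.87, 2.87], [-0.86, 2.18], [0.17, 2.46], [-1.51, 4.65], [0.06, 2.69], [-2.65, 2.65]. Speed limits (rad/s): [2.57, 2.57, 3.01, 3.14, 3.14, 3.14].

## Interface

Orientations are given as a 3x3 rotation matrix whose columns are the frame's x, y, z axes.
In Python, from bench import telemetry, cams, workorder gives the robot as it stands.
- The arm moves only by the shell command python3 -m creep 'ROWS' [FORCE]. ROWS is JSON, a list that holds one entry, the list of rows, each a list of 7 numbers: the shift along the tool's x, y, z in cm, then the turn, a rotation vector about the tool's x, y, z in degrees, then the opening in per cent of the stroke, from 0 (shut) to 100 (fully open). In form: [[[tx, ty, tz, wx, wy, wz, gripper], ...]]. A call has exactly 8 rows; each row shifts and turns the commanded pose from where the row before left it, along the tool's axes as they then stand; what a row does not reach is not made up. A row lasts 1/10 s, in which the tool goes at most 50 mm and 8.59 degrees, less where a joint would pass 70% of its speed; a pose out of reach is approached as far as the arm can. A call is refused whole if a number of a shift passes 5 or a number of a turn 8.59, either way. A call with a gripper value outside its range is refused whole. The fingers move at their own pace and stop on an object; FORCE is the grip in N (left out, the last holds). Time passes only in rows, so rows that do not move let the fingers close, or fill a call up. It gives the time, the measured TCP pose, the force and the opening at its end, in the units of the state.
- telemetry.observe(): the state, without advancing time (a new reading comes with each control period).
- cams.read_camera(name): name is "side" or "top" or "wrist"; returns the picture (400x640x3 uint8, red, green, blue); there is no depth.
- cams.get_calibration(name): a dict with "mtx" (3x3 intrinsics, pixels), "k1" (the pictures are not rectified: a ray, as slopes to the right and down, at radius r is drawn at 1 + k1 r^2 times it, then the intrinsics apply), "R" (3x3) and "t" (3): a world point X has camera coordinates R X + t. Camera axes: x right, y down, z forward; pixel columns grow to the right and rows downward; lengths in m; the calibration is good to about 2 mm. A picture is of the moment at which its call begins: read the wrist's pose just before it. get_calibration takes no time and is no camera call; for the wrist camera it gives the pose at the moment of the call.
- workorder.sign_off(): hands the job in, once; it reports no verdict.
Trained networks look in the newest picture that a camera, given by its name, has taken for a name from the list of things; names that differ only in an ending like _2 or _b are one class to them, and where a whole thing is asked for, a point or a joint stands for the part that bears it (a point fixed in the world has none). Each returns a list of dicts, best first, with "confidence" (0 to 1); they miss things now and then, are a little off and sometimes report something else, mostly with a low value. They report only what shows in the picture. A call takes as long as a camera call.
- cams.search_frame(camera, label): "rect" ([left, top, right, bottom] in pixels, round what is visible of it).
- cams.trace(camera, label): "region" (400x640 bool, what is visible of it) and "rect" ([left, top, right, bottom] in pixels, round what is visible of it).
- cams.spot_point(camera, label): "uv" ([column, row] in pixels: a listed point, or the origin of a listed thing).
The state is a dict: "t": time; "joint_pos": joint angles; "qvel": joint speeds; "joint_torque": joint torques, N m; "tool_pos": TCP position; "ee_rot": TCP orientation; "wrist_force": force on the tool from outside, world axes, zero at the start; "ft_torque": the same for the moment, N m; "finger_gap": opening from 0.0 (shut) to 1.0 (fully open).
Only numpy, scipy, OpenCV 4.12 (cv2) and the standard library are available. Lean on these libraries where they do the work, as an engineer would, in place of code of your own. Each camera call takes 0.05 s, during which the arm holds its last target. There are 200 camera calls.

## Working session

There is one attempt and no reset: what is moved stays moved. The work goes in short steps, Python scripts to look and compute and a shell command to move; the robot and the scene stay as the last step left them, time stands still between calls to the robot, and variables do not carry over. Pictures are saved under pics/ and viewed, about 8 in all and at most 12, crops included, and the job is handed in when it is done.

```bash
mkdir -p pics; ls; cat > h.py <<'E'
import numpy as np, cv2
from bench import telemetry, cams, workorder
def ray(cam,uv):
    c=cams.get_calibration(cam);K=np.array(c["mtx"]);R=np.array(c["R"]);t=np.array(c["t"])
    d=(np.linalg.inv(K)@[uv[0],uv[1],1])[:2]; s=d.copy()
    for _ in range(20): s=d/(1+c["k1"]*(s@s))
    return -R.T@t, R.T@np.array([s[0],s[1],1])
def at_z(cam,uv,z):
    o,d=ray(cam,uv); return o+d*(z-o[2])/d[2]
def proj(cam,X):
    c=cams.get_calibration(cam);K=np.array(c["mtx"]);p=np.array(c["R"])@np.array(X)+np.array(c["t"])
    s=p[:2]/p[2]; s=s*(1+c["k1"]*(s@s)); return (K@[s[0],s[1],1])[:2]
E
python3 - <<'E'
from h import *
np.set_printoptions(precision=4,suppress=True)
for c in ["top","side","wrist"]:
    im=cams.read_camera(c); cv2.imwrite(f"pics/{c}0.png",im[:,:,::-1])
    o,d=ray(c,(320,200)); print(c,o,d)
    if c=="wrist": continue
    for n in ["block","block_mid","plate","reagent","timer","end_bar","side_bar"]:
        r=cams.spot_point(c,n)
        z={"block_mid":.065,"end_bar":.02,"side_bar":.02}.get(n,0)
        for q in r[:1]: print(n,np.round(q["uv"],1),round(q["confidence"],2),at_z(c,q["uv"],z))
s=telemetry.observe(); print(s["t"],s["tool_pos"],s["ee_rot"],s["wrist_force"],s["finger_gap"])
E
```

```text
pics
top [0.5863 0.0542 0.736 ] [ 0.0816  0.0285 -0.9963]
block [408.4 241.9] 0.7 [ 0.5639 -0.0963  0.    ]
plate [319.3 247.7] 0.79 [0.5534 0.0769 0.    ]
reagent [373.2 153.1] 0.76 [ 0.7395 -0.0306  0.    ]
end_bar [264.8 261.5] 0.85 [0.5281 0.1801 0.02  ]
side_bar [306.5 200.9] 0.94 [0.6433 0.1006 0.02  ]
side [0.3884 0.7579 0.4993] [ 0.2465 -0.8164 -0.5225]
block [354.3 188.3] 0.62 [ 0.5704 -0.0837  0.    ]
plate [337.8 263.2] 0.68 [ 0.542   0.1553 -0.    ]
reagent [270.7 189.6] 0.79 [ 0.7308 -0.0341  0.    ]
timer [372.7 313.6] 0.86 [ 0.4669  0.2498 -0.    ]
end_bar [336.  262.5] 0.89 [0.5389 0.1786 0.02  ]
side_bar [284.9 222.8] 0.79 [0.6517 0.0976 0.02  ]
wrist [0.0746 0.5994 0.3843] [ 0.2747 -0.0634 -0.9596]
0.85 [0.1443 0.5824 0.2226] [[ 0.2405  0.9707 -0.    ]
 [ 0.9707 -0.2405 -0.    ]
 [-0.     -0.     -1.    ]] [-0.6285  0.1825 -0.0231] 1.000654291288358
```

View pics/top0.png

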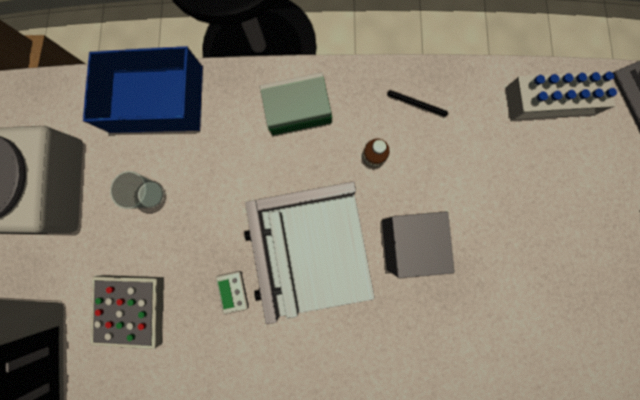

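View pics/side0.png

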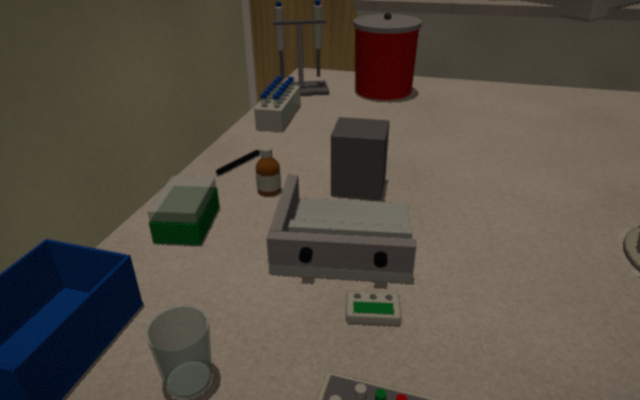

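The top view shows the plate free edge from (355,195) to (373,298) and the block top from about (391,214) to (454,272). The bottle is at (376,152), the timer at (232,292) and the fence face near x≈290. The side view agrees. Next I refine the edges.

```bash
python3 - <<'E'
from h import *
np.set_printoptions(precision=4,suppress=True)
im=cams.read_camera("top")
cr=im[125:325,215:475,::-1]
cv2.imwrite("pics/crop1.png",cv2.resize(np.clip(cr.astype(float)*1.3,0,255).astype(np.uint8),None,fx=3,fy=3,interpolation=cv2.INTER_CUBIC)[:600,:780])
for n in ["block","plate","side_bar","end_bar"]:
    r=cams.trace("top",n)
    if r:
        m=r[0]["region"].astype(np.uint8); c=max(cv2.findContours(m,0,2)[0],key=cv2.contourArea)
        print(n,r[0]["confidence"],cv2.approxPolyDP(c,4,True)[:,0].tolist())
E
```

```text
block 0.9 [[447, 211], [382, 219], [386, 268], [399, 278], [453, 272]]
plate 0.68 [[353, 182], [246, 202], [249, 228], [244, 236], [253, 244], [260, 282], [254, 296], [262, 301], [267, 322], [283, 314], [291, 317], [299, 311], [373, 299]]
side_bar 0.66 [[355, 187], [346, 182], [257, 199], [259, 210], [351, 195]]
end_bar 0.63 [[251, 200], [246, 202], [250, 229], [245, 238], [252, 241], [260, 288], [254, 297], [262, 301], [265, 321], [271, 323], [279, 317], [278, 294], [283, 295], [287, 317], [298, 309], [281, 213], [270, 212], [270, 227], [265, 228]]
```

View pics/crop1.png

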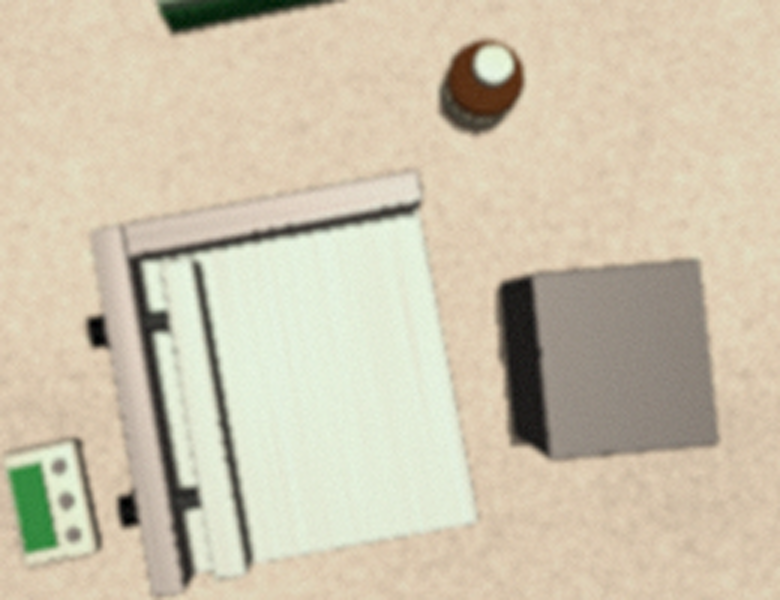

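The crop gives the corners (crop px). The block top is (533,277), (697,260), (717,442), (552,458). The free edge runs (422,212)→(475,521), and the fence top edge (193,262)→(243,562).

```bash
python3 - <<'E'
from h import *
np.set_printoptions(precision=4,suppress=True)
w=lambda p,z: at_z("top",((p[0]+.5)/3-.5+215,(p[1]+.5)/3-.5+125),z)[:2]
B=np.array([w(p,.13) for p in [(533,277),(697,260),(717,442),(552,458)]])
print("block",B,B.mean(0),"sides",[np.linalg.norm(B[i]-B[i-1]) for i in range(4)])
ex=(B[0]-B[1]+B[3]-B[2]); print("block x yaw",np.arctan2(ex[1],ex[0]))
P=[w((422,212),.02),w((475,521),.02),w((250,560),.02)]
S=[w((128,252),.07),w((418,205),.07)]; F=[w((193,262),.066),w((243,562),.066)]
E=[w((122,228),.07),w((185,580),.07)]
ya=lambda a,b: np.arctan2(*(b-a)[::-1])
print("free edge",P[0],P[1],"px yaw from edge",ya(P[0],P[1])+np.pi/2 if ya(P[0],P[1])<0 else ya(P[0],P[1])-np.pi/2,"near edge yaw",ya(P[1],P[2]),"side bar yaw",ya(S[1],S[0]),S)
yaw=ya(P[1],P[2]);print("edge dir angle",ya(P[0],P[1]),"fence",ya(*F),F,"endbar",ya(*E),E)
# plate frame using average yaw
yw=np.mean([ya(P[1],P[2]),ya(S[1],S[0])]);print(yw)
R=np.array([[np.cos(yw),-np.sin(yw)],[np.sin(yw),np.cos(yw)]])
near=P[1]; org=near-R@np.array([-.085,.11])
print("origin",org)
for n,a in [("P",P),("B",B),("C",[B.mean(0)]),("S",S),("F",F),("E",E)]: print(n,(np.array(a)-org)@R)
for n in ["reagent","timer"]:
    r=cams.spot_point("top",n); 
    if r: print(n,(at_z("top",r[0]["uv"],0)[:2]-org)@R)
E
```

```text
block [[ 0.6079 -0.0447]
 [ 0.6165 -0.1334]
 [ 0.5194 -0.1416]
 [ 0.5118 -0.0533]] [ 0.5639 -0.0932] sides [np.float64(0.09645042739267302), np.float64(0.08911183336457143), np.float64(0.09739239825431685), np.float64(0.08865276012525866)]
block x yaw 1.6619326654015705
free edge [0.6535 0.0072] [ 0.4594 -0.0241] px yaw from edge -1.4108075717652482 near edge yaw 1.7425704666593962 side bar yaw 1.7268358212338142 [array([0.6258, 0.1855]), array([0.653 , 0.0128])]
edge dir angle -2.9816038985601447 fence -2.971998939922917 [array([0.62 , 0.147]), array([0.4435, 0.1168])] endbar -2.9556071593047952 [array([0.6402, 0.1893]), array([0.4336, 0.1505])]
1.7347031439466052
origin [0.5541 0.0777]
P [[-0.0858 -0.0866]
 [-0.085   0.11  ]
 [ 0.058   0.1111]]
B [[-0.1295 -0.0331]
 [-0.2184 -0.0271]
 [-0.2107  0.07  ]
 [-0.1223  0.0631]]
C [[-0.1702  0.0182]]
S [[ 0.0947 -0.0884]
 [-0.0802 -0.087 ]]
F [[ 0.0577 -0.0763]
 [ 0.0567  0.1027]]
E [[ 0.0961 -0.1032]
 [ 0.0915  0.107 ]]
reagent [-0.1353 -0.1633]
timer [0.1842 0.0483]
```

```bash
cat >> h.py <<'E'
from scipy.spatial.transform import Rotation as Ro
YW=1.735; ORG=np.array([.5541,.0777])
PR=np.array([[np.cos(YW),-np.sin(YW)],[np.sin(YW),np.cos(YW)]])
def p2w(p): return np.r_[ORG+PR@np.array(p[:2]),p[2]]
def w2p(w): return np.r_[(np.array(w[:2])-ORG)@PR,w[2]]
def stat():
    s=telemetry.observe(); R=np.array(s["ee_rot"]); f=np.array(s["wrist_force"])
    print("t",round(s["t"],2),"plate",np.round(w2p(s["tool_pos"])*1000,1),"yaw-plate deg",np.round(np.degrees(np.arctan2(R[1,0],R[0,0])-YW),2),"tilt",np.round(R[:,2],3),"F(plate)",np.round(np.r_[f[:2]@PR,f[2]],1),"gap",round(s["finger_gap"],2)); return s
def need(p):
    s=stat(); R=np.array(s["ee_rot"]); print("shift cm",np.round(R.T@(p2w(p)-s["tool_pos"])*100,2))
E
python3 - <<'E'
from h import *
need((-.258,.018,.2226))
E
```

```text
t 1.2 plate [564.9 321.8 222.6] yaw-plate deg -23.32 tilt [-0. -0. -1.] F(plate) [ 0.9  0.5 -0.8] gap 1.0
shift cm [-6.354e+01  6.048e+01  1.000e-02]
```

```bash
for i in 1 2; do python3 -m creep '[[[-2.65,2.52,0,0,0,0,60],[-2.65,2.52,0,0,0,0,60],[-2.65,2.52,0,0,0,0,60],[-2.65,2.52,0,0,0,0,60],[-2.65,2.52,0,0,0,0,60],[-2.65,2.52,0,0,0,0,60],[-2.65,2.52,0,0,0,0,60],[-2.65,2.52,0,0,0,0,60]]]' 30 >/dev/null; done
python3 -m creep '[[[-2.65,2.52,0,0,0,0,60],[-2.65,2.52,0,0,0,0,60],[-2.65,2.52,0,0,0,0,60],[-2.65,2.52,0,0,0,0,60],[-2.65,2.52,0,0,0,0,60],[-2.65,2.52,0,0,0,0,60],[-2.65,2.52,0,0,0,0,60],[-2.65,2.52,0,0,0,0,60]]]'
python3 -m creep '[[[0,0,0,0,0,8.34,60],[0,0,0,0,0,8.34,60],[0,0,0,0,0,8.34,60],[0,0,0,0,0,8.34,60],[0,0,0,0,0,8.34,60],[0,0,0,0,0,8.34,60],[0,0,0,0,0,8.34,60],[0,0,0,0,0,8.34,60]]]'
python3 - <<'E'
from h import *
need((-.258,.018,.06))
E
```

```text
t: 3.6
tool_pos: [0.579, -0.1818, 0.2226]
ee_rot: [[0.241, 0.971, 0.0], [0.971, -0.241, 0.0], [0.0, 0.0, -1.0]]
wrist_force: [0.3, -0.0, 0.4]
finger_gap: 0.6
t: 4.4
tool_pos: [0.5784, -0.1803, 0.2227]
ee_rot: [[0.988, 0.157, 0.0], [0.157, -0.988, -0.0], [0.0, 0.0, -1.0]]
wrist_force: [0.4, -0.5, 0.5]
finger_gap: 0.604
t 4.4 plate [-258.5   18.2  222.7] yaw-plate deg -90.38 tilt [ 0. -0. -1.] F(plate) [-0.5 -0.3  0.5] gap 0.6
shift cm [ 0.02 -0.05 16.27]
```

```bash
python3 -m creep '[[[0,0,2.03,0,0,0,60],[0,0,2.03,0,0,0,60],[0,0,2.03,0,0,0,60],[0,0,2.03,0,0,0,60],[0,0,2.03,0,0,0,60],[0,0,2.03,0,0,0,60],[0,0,2.03,0,0,0,60],[0,0,2.03,0,0,0,60]]]' >/dev/null
python3 -c "from h import *;stat()"
python3 -m creep '[[[0,-0.6,0,0,0,0,60],[0,-0.6,0,0,0,0,60],[0,-0.5,0,0,0,0,60],[0,-0.4,0,0,0,0,60],[0,-0.4,0,0,0,0,60],[0,-0.4,0,0,0,0,60],[0,-0.3,0,0,0,0,60],[0,-0.3,0,0,0,0,60]]]' >/dev/null
python3 -c "from h import *;stat()"
python3 -m creep '[[[0,-0.2,0,0,0,0,60],[0,-0.2,0,0,0,0,60],[0,-0.2,0,0,0,0,60],[0,-0.2,0,0,0,0,60],[0,-0.2,0,0,0,0,60],[0,-0.2,0,0,0,0,60],[0,-0.2,0,0,0,0,60],[0,-0.2,0,0,0,0,60]]]' >/dev/null
python3 - <<'E'
from h import *
stat(); im=cams.read_camera("top"); cv2.imwrite("pics/t2.png",cv2.resize(im[100:350,200:500,::-1],None,fx=2,fy=2))
E
```

```text
t 5.2 plate [-258.5   18.2   59.5] yaw-plate deg -90.04 tilt [ 0. -0. -1.] F(plate) [ 0.1  0.3 -0.9] gap 0.6
t 6.0 plate [-224.    17.6   61. ] yaw-plate deg -90.07 tilt [ 0.002 -0.001 -1.   ] F(plate) [-3.3 -2.4  2.1] gap 0.6
t 6.8 plate [-207.6   18.4   60.3] yaw-plate deg -90.04 tilt [-0. -0. -1.] F(plate) [-3.9  0.2  3.4] gap 0.6
```

View pics/t2.png

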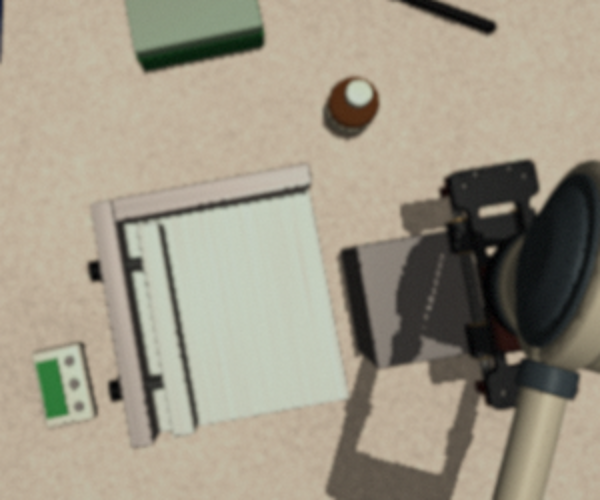

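The block is now square: its front top edge (358,262)→(377,365) is parallel to the plate edge (310,195)→(347,398). I continue to contact.

```bash
python3 -m creep '[[[0,-0.2,0,0,0,0,60],[0,-0.2,0,0,0,0,60],[0,-0.2,0,0,0,0,60],[0,-0.2,0,0,0,0,60],[0,-0.2,0,0,0,0,60],[0,-0.2,0,0,0,0,60],[0,-0.2,0,0,0,0,60],[0,-0.2,0,0,0,0,60]]]' >/dev/null
python3 -c "from h import *;stat()"
python3 -m creep '[[[0,-0.05,0,0,0,0,60],[0,-0.05,0,0,0,0,60],[0,-0.05,0,0,0,0,60],[0,-0.05,0,0,0,0,60],[0,-0.05,0,0,0,0,60],[0,-0.05,0,0,0,0,60],[0,-0.05,0,0,0,0,60],[0,-0.05,0,0,0,0,60]]]' >/dev/null
python3 -c "from h import *;stat()"
```

```text
t 7.65 plate [-191.3   18.2   60.2] yaw-plate deg -90.04 tilt [-0.  0. -1.] F(plate) [-4.5  0.   2.6] gap 0.6
t 8.45 plate [-189.4   17.9   61. ] yaw-plate deg -90.07 tilt [ 0.002 -0.003 -1.   ] F(plate) [-9.7  0.2  3.2] gap 0.6
```

```bash
python3 -m creep '[[[0,-0.06,0.02,0,0,0,60],[0,-0.06,0.02,0,0,0,60],[0,-0.06,0.02,0,0,0,60],[0,-0.06,0.02,0,0,0,60],[0,-0.06,0.02,0,0,0,60],[0,0,0,0,0,0,60],[0,0,0,0,0,0,60],[0,0,0,0,0,0,60]]]' >/dev/null
python3 - <<'E'
from h import *
stat()
p=lambda d:np.array([-87*np.cos(np.radians(d))+38.5*np.sin(np.radians(d)),87*np.sin(np.radians(d))+38.5*np.cos(np.radians(d))])
for d in range(0,90,10):
    q=(p(d+10)-p(d))/10/4; print(d,"ty",round(-q[0],3),"tz",round(-q[1],3))
E
```

```text
t 9.25 plate [-188.8   17.    61.8] yaw-plate deg -90.11 tilt [ 0.006 -0.008 -1.   ] F(plate) [-16.   -1.5   5.9] gap 0.6
0 ty -0.2 tz -0.363
10 ty -0.26 tz -0.323
20 ty -0.312 tz -0.273
30 ty -0.355 tz -0.214
40 ty -0.387 tz -0.149
50 ty -0.407 tz -0.08
60 ty -0.415 tz -0.008
70 ty -0.41 tz 0.064
80 ty -0.392 tz 0.134
```

```bash
python3 -m creep '[[[0,-0.2,-0.36,0,0,0,60],[0,-0.2,-0.36,0,0,0,60],[0,-0.2,-0.36,0,0,0,60],[0,-0.2,-0.36,0,0,0,60],[0,-0.26,-0.32,0,0,0,60],[0,-0.26,-0.32,0,0,0,60],[0,-0.26,-0.32,0,0,0,60],[0,-0.26,-0.32,0,0,0,60]]]' >/dev/null
python3 - <<'E'
from h import *
stat(); im=cams.read_camera("side"); cv2.imwrite("pics/s3.png",cv2.resize(im[80:330,200:500,::-1],None,fx=2,fy=2))
E
```

```text
t 10.05 plate [-168.6   17.3   88.8] yaw-plate deg -90.1 tilt [ 0.004 -0.004 -1.   ] F(plate) [-9.2 -1.   7. ] gap 0.6
```

View pics/s3.png

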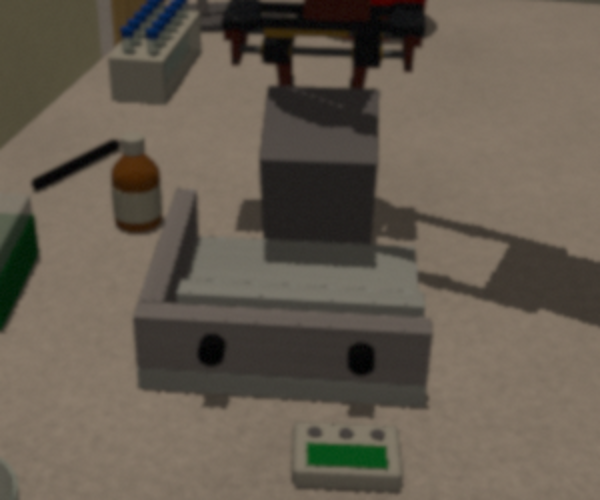

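The side view shows the block leaning over the plate edge, with its top edge at rows 90–160 and square to the plate. The forces are steady, so I continue the arc.

```bash
python3 -m creep '[[[0,-0.31,-0.27,0,0,0,60],[0,-0.31,-0.27,0,0,0,60],[0,-0.31,-0.27,0,0,0,60],[0,-0.31,-0.27,0,0,0,60],[0,-0.36,-0.21,0,0,0,60],[0,-0.36,-0.21,0,0,0,60],[0,-0.36,-0.21,0,0,0,60],[0,-0.36,-0.21,0,0,0,60]]]' >/dev/null
python3 - <<'E'
from h import *
stat(); im=cams.read_camera("side"); cv2.imwrite("pics/s4.png",cv2.resize(im[80:330,200:500,::-1],None,fx=2,fy=2))
E
```

```text
t 10.9 plate [-140.2   17.4  108.2] yaw-plate deg -90.06 tilt [ 0.004 -0.002 -1.   ] F(plate) [-5.7  0.6  9.6] gap 0.6
```

View pics/s4.png

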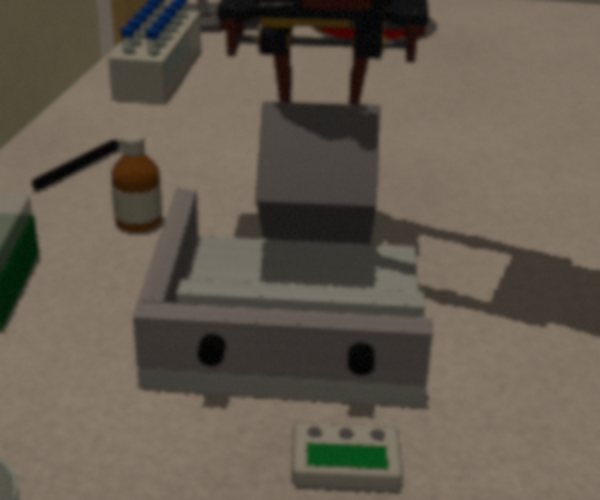

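The block is tilted about 40° and still square: its top face spans rows 103–210, with both fingertips on the back face. I continue along the arc.

```bash
python3 -m creep '[[[0,-0.39,-0.15,0,0,0,60],[0,-0.39,-0.15,0,0,0,60],[0,-0.39,-0.15,0,0,0,60],[0,-0.39,-0.15,0,0,0,60],[0,-0.41,-0.08,0,0,0,60],[0,-0.41,-0.08,0,0,0,60],[0,-0.41,-0.08,0,0,0,60],[0,-0.41,-0.08,0,0,0,60]]]' >/dev/null
python3 -c "from h import *;stat()"
python3 -m creep '[[[0,-0.41,0,0,0,0,60],[0,-0.41,0,0,0,0,60],[0,-0.41,0,0,0,0,60],[0,-0.41,0,0,0,0,60],[0,-0.41,0.06,0,0,0,60],[0,-0.41,0.06,0,0,0,60],[0,-0.41,0.06,0,0,0,60],[0,-0.41,0.06,0,0,0,60]]]' >/dev/null
python3 - <<'E'
from h import *
stat(); im=cams.read_camera("side"); cv2.imwrite("pics/s5.png",cv2.resize(im[80:330,200:500,::-1],None,fx=2,fy=2))
E
```

```text
t 11.75 plate [-106.6   17.6  117.7] yaw-plate deg -90.01 tilt [ 0.003  0.001 -1.   ] F(plate) [ 0.3  2.  12.2] gap 0.6
t 12.55 plate [-71.9  18.  115.3] yaw-plate deg -89.94 tilt [ 0.001  0.004 -1.   ] F(plate) [ 5.   4.  13.1] gap 0.6
```

View pics/s5.png

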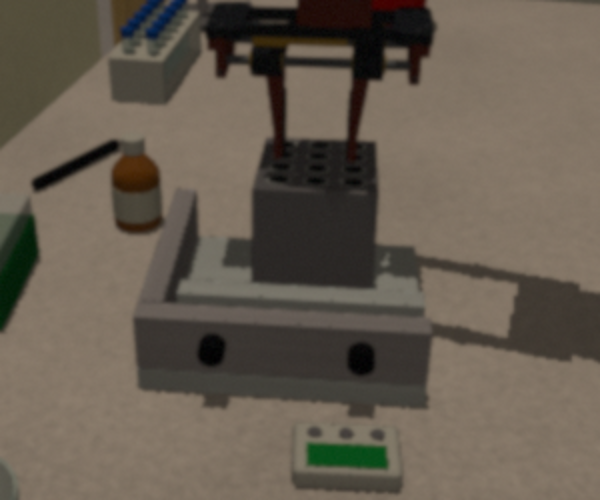

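It is about 80° over with the wells showing, at rows 145–185. I finish the arc and then lift off.

```bash
python3 -m creep '[[[0,-0.39,0.11,0,0,0,60],[0,-0.39,0.12,0,0,0,60],[0,-0.39,0.12,0,0,0,60],[0,-0.39,0.12,0,0,0,60],[0,-0.2,0.08,0,0,0,60],[0,0,0,0,0,0,60],[0,0,-0.2,0,0,0,60],[0,0,-0.4,0,0,0,60]]]' >/dev/null
python3 -c "from h import *;stat()"
python3 -m creep '[[[0,0,-2,0,0,0,60],[0,1,-2,0,0,0,60],[0,2.5,0,0,0,0,60],[0,2.5,0,0,0,0,60],[0,2.5,0,0,0,0,60],[0,2.5,0,0,0,0,60],[0,2,0,0,0,0,60],[0,0,0,0,0,0,60]]]' >/dev/null
python3 - <<'E'
from h import *
stat(); im=cams.read_camera("top"); cv2.imwrite("pics/t6.png",cv2.resize(im[125:325,215:475,::-1],None,fx=3,fy=3,interpolation=cv2.INTER_CUBIC))
E
```

```text
t 13.4 plate [-56.5  18.2 113.5] yaw-plate deg -90.04 tilt [ 0.     0.001 -1.   ] F(plate) [-0.5 -1.   0.5] gap 0.6
t 14.2 plate [-187.8   18.7  151.5] yaw-plate deg -90.14 tilt [-0.003  0.002 -1.   ] F(plate) [ 0.7  0.2 -0.1] gap 0.6
```

View pics/t6.png

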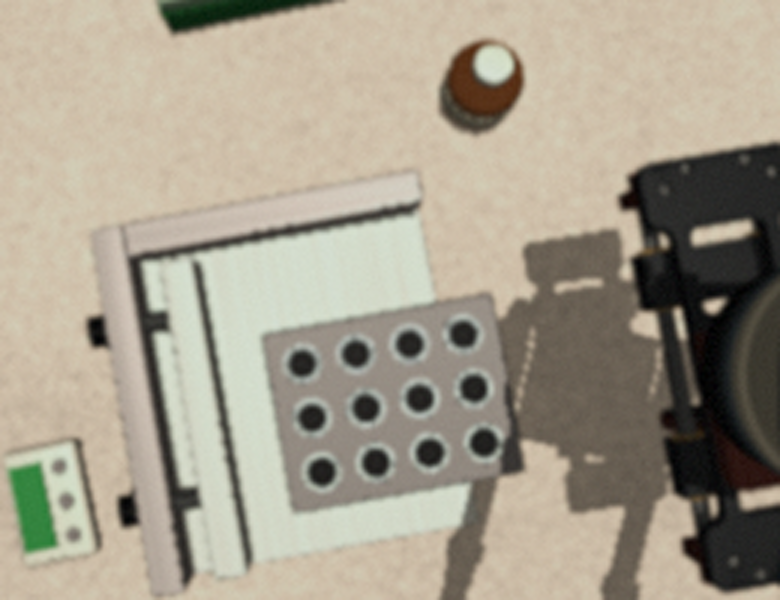

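The block lies flat on the plate with its wells up, spanning crop px (263,335) to (520,463), and the bottle and timer have not moved. Next I go behind it and push towards the fence.

```bash
python3 -m creep '[[[0,0,2,0,0,0,60],[0,0,2,0,0,0,60],[0,0,2,0,0,0,60],[0,0,2,0,0,0,60],[0,0,2,0,0,0,60],[0,-1.5,0.1,0,0,0,60],[0,-2,0,0,0,0,60],[0,-1.5,0,0,0,0,60]]]' >/dev/null
python3 - <<'E'
from h import *
stat()
w=lambda p,z: w2p(at_z("top",((p[0]+.5)/3-.5+215,(p[1]+.5)/3-.5+125),z))
for p in [(263,335),(490,295),(520,463),(293,512)]: print(w(p,.112))
E
python3 -m creep '[[[0,-0.4,0,0,0,0,60],[0,-0.4,0,0,0,0,60],[0,-0.3,0,0,0,0,60],[0,-0.3,0,0,0,0,60],[0,-0.3,0,0,0,0,60],[0,-0.2,0,0,0,0,60],[0,-0.2,0,0,0,0,60],[0,-0.2,0,0,0,0,60]]]' >/dev/null
python3 -c "from h import *;stat()"
python3 -m creep '[[[0,-0.15,0,0,0,0,60],[0,-0.15,0,0,0,0,60],[0,-0.15,0,0,0,0,60],[0,-0.15,0,0,0,0,60],[0,-0.15,0,0,0,0,60],[0,-0.15,0,0,0,0,60],[0,-0.15,0,0,0,0,60],[0,-0.15,0,0,0,0,60]]]' >/dev/null
python3 -c "from h import *;stat()"
```

```text
t 15.05 plate [-134.2   17.9   52.6] yaw-plate deg -89.97 tilt [ 0.     0.001 -1.   ] F(plate) [ 0.1 -0.1  0.2] gap 0.6
[ 0.01977032 -0.02664936  0.112     ]
[-0.10737078 -0.02745289  0.112     ]
[-0.107361    0.06552989  0.112     ]
[0.01933183 0.07129565 0.112     ]
t 15.85 plate [-114.4   18.    52. ] yaw-plate deg -90.08 tilt [ 0.    -0.001 -1.   ] F(plate) [-3.4  0.3 -0. ] gap 0.6
t 16.65 plate [-101.9   18.    52. ] yaw-plate deg -90.04 tilt [ 0. -0. -1.] F(plate) [-4.2  1.1  2. ] gap 0.6
```

```bash
python3 -m creep '[[[0,-0.15,0,0,0,0,60],[0,-0.15,0,0,0,0,60],[0,-0.15,0,0,0,0,60],[0,-0.15,0,0,0,0,60],[0,-0.12,0,0,0,0,60],[0,-0.12,0,0,0,0,60],[0,-0.1,0,0,0,0,60],[0,-0.1,0,0,0,0,60]]]' >/dev/null
python3 -c "from h import *;stat()"
for i in 1 2; do python3 -m creep '[[[0,-0.06,0,0,0,0,60],[0,-0.06,0,0,0,0,60],[0,-0.06,0,0,0,0,60],[0,-0.06,0,0,0,0,60],[0,-0.06,0,0,0,0,60],[0,-0.06,0,0,0,0,60],[0,-0.06,0,0,0,0,60],[0,-0.06,0,0,0,0,60]]]' >/dev/null
python3 -c "from h import *;stat()"; done
```

```text
t 17.45 plate [-91.5  18.   52. ] yaw-plate deg -90.04 tilt [ 0. -0. -1.] F(plate) [-4.  -0.   1.3] gap 0.6
t 18.25 plate [-86.7  18.   52. ] yaw-plate deg -90.04 tilt [ 0. -0. -1.] F(plate) [-3.6 -0.5  2.8] gap 0.6
t 19.05 plate [-85.5  17.6  52.8] yaw-plate deg -90.09 tilt [ 0.003 -0.006 -1.   ] F(plate) [-17.8  -1.4   3.3] gap 0.6
```

```bash
python3 -m creep '[[[0,-0.05,0,0,0,0,60],[0,-0.04,0,0,0,0,60],[0,0,0,0,0,0,60],[0,0,0,0,0,0,60],[0,0,0,0,0,0,60],[0,0,0,0,0,0,60],[0,0,0,0,0,0,60],[0,0,0,0,0,0,60]]]' >/dev/null
python3 -c "from h import *;stat()"
python3 -m creep '[[[0,0,0,0,0,0,60],[0,0,0,0,0,0,60],[0,0,0,0,0,0,60],[0,0,0,0,0,0,60],[0,0,0,0,0,0,60],[0,0,0,0,0,0,60],[0,0,0,0,0,0,60],[0,0,0,0,0,0,60]]]' >/dev/null
python3 -c "from h import *;stat()"
```

```text
t 19.85 plate [-85.4  17.4  53. ] yaw-plate deg -90.12 tilt [ 0.004 -0.007 -1.   ] F(plate) [-20.6  -2.4   3.1] gap 0.6
t 20.65 plate [-85.4  17.4  53. ] yaw-plate deg -90.12 tilt [ 0.004 -0.007 -1.   ] F(plate) [-19.2  -0.8   3.8] gap 0.6
```

```bash
python3 -m creep '[[[0,0.2,0,0,0,0,60],[0,0.3,0,0,0,0,60],[0,0.7,0,0,0,0,60],[0,0,-3,0,0,0,60],[0,0,-3,0,0,0,60],[0,0,-3,0,0,0,60],[-2,-2.2,0,0,0,0,60],[-2,-2.2,0,0,0,0,60]]]' >/dev/null
python3 -m creep '[[[-2.15,-2.25,0,0,0,0,60],[-2.15,-2.25,0,0,0,0,60],[0,0,0,0,0,-8.18,60],[0,0,0,0,0,-8.18,60],[0,0,0,0,0,-8.18,60],[0,0,0,0,0,-8.18,60],[0,0,0,0,0,-8.18,60],[0,0,0,0,0,-8.18,60]]]' >/dev/null
python3 -m creep '[[[0,0,0,0,0,-8.18,60],[0,0,0,0,0,-8.18,60],[0,0,0,0,0,-8.18,60],[0,0,0,0,0,-8.18,60],[0,0,0,0,0,-8.18,60],[0,0,0,0,0,0,60],[0,0,0,0,0,0,60],[0,0,0,0,0,0,60]]]' >/dev/null
python3 - <<'E'
from h import *
need((-.008,.1,.052)); im=cams.read_camera("top"); cv2.imwrite("pics/t7.png",cv2.resize(im[125:325,215:475,::-1],None,fx=3,fy=3,interpolation=cv2.INTER_CUBIC))
E
```

```text
t 23.05 plate [ -3.7 101.2 141.7] yaw-plate deg -0.2 tilt [-0.001  0.    -1.   ] F(plate) [ 0.1 -0.  -0.2] gap 0.6
shift cm [-0.43  0.12  8.97]
```

View pics/t7.png

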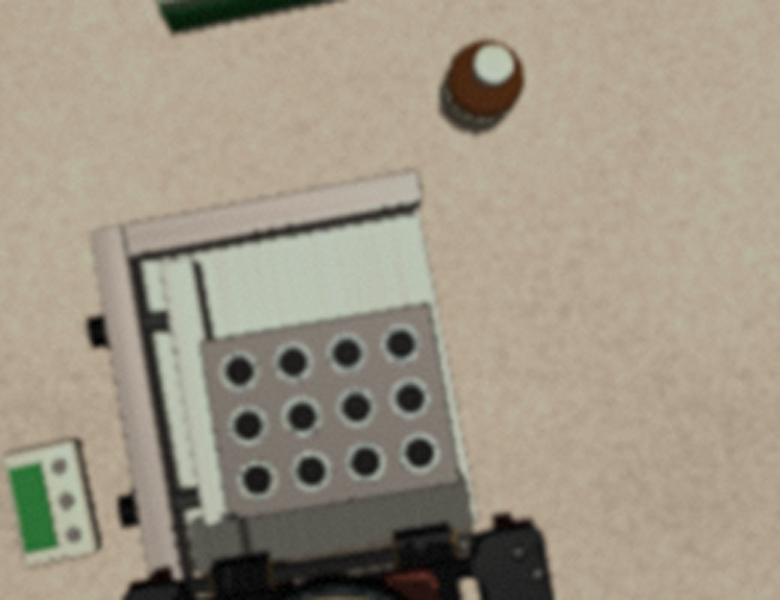

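The block sits against the fence, with its left edge (203,340)→(228,517) along the fence face. Next I push it to the side bar.

```bash
python3 -m creep '[[[-0.4,0,2.2,0,0,0,60],[0,0,2.3,0,0,0,60],[0,0,2.2,0,0,0,60],[0,0,2.2,0,0,0,60],[0,0.4,0,0,0,-0.2,60],[0,0.4,0,0,0,0,60],[0,0.3,0,0,0,0,60],[0,0.2,0,0,0,0,60]]]' >/dev/null
python3 -c "from h import *;stat()"
for i in 1 2 3; do python3 -m creep '[[[0.01,0.2,0,0,0,0,60],[0.01,0.2,0,0,0,0,60],[0.01,0.2,0,0,0,0,60],[0.01,0.2,0,0,0,0,60],[0.01,0.2,0,0,0,0,60],[0.01,0.2,0,0,0,0,60],[0.01,0.2,0,0,0,0,60],[0.01,0.2,0,0,0,0,60]]]' >/dev/null
python3 -c "from h import *;stat()"; done
```

```text
t 23.9 plate [-8.  86.8 54.5] yaw-plate deg 0.13 tilt [ 0.002  0.    -1.   ] F(plate) [-0.6  0.3 -0.1] gap 0.6
t 24.7 plate [-7.5 72.8 53.2] yaw-plate deg 0.13 tilt [-0.002 -0.001 -1.   ] F(plate) [-1.3  6.   3.8] gap 0.6
t 25.5 plate [-7.  56.9 52.9] yaw-plate deg 0.12 tilt [-0.002 -0.002 -1.   ] F(plate) [-3.6  5.7  3.2] gap 0.6
t 26.3 plate [-6.3 41.  52.7] yaw-plate deg 0.12 tilt [-0.003 -0.002 -1.   ] F(plate) [-3.2  5.8  1.9] gap 0.6
```

```bash
python3 -m creep '[[[0,0.18,0,0,0,0,60],[0,0.18,0,0,0,0,60],[0,0.16,0,0,0,0,60],[0,0.15,0,0,0,0,60],[0,0.15,0,0,0,0,60],[0,0.12,0,0,0,0,60],[0,0.1,0,0,0,0,60],[0,0.08,0,0,0,0,60]]]' >/dev/null
python3 -c "from h import *;stat()"
for i in 1 2; do python3 -m creep '[[[0,0.06,0,0,0,0,60],[0,0.06,0,0,0,0,60],[0,0.06,0,0,0,0,60],[0,0.06,0,0,0,0,60],[0,0.06,0,0,0,0,60],[0,0.06,0,0,0,0,60],[0,0.06,0,0,0,0,60],[0,0.06,0,0,0,0,60]]]' >/dev/null
python3 -c "from h import *;stat()"; done
```

```text
t 27.1 plate [-6.1 29.8 52.7] yaw-plate deg 0.12 tilt [-0.003 -0.002 -1.   ] F(plate) [-2.1  5.4  3.2] gap 0.6
t 27.9 plate [-6.  25.  52.7] yaw-plate deg 0.12 tilt [-0.003 -0.001 -1.   ] F(plate) [-2.9  5.4  2. ] gap 0.6
t 28.7 plate [-6.4 25.  52.8] yaw-plate deg 0.18 tilt [-0.014 -0.004 -1.   ] F(plate) [-5.2 30.7 15.9] gap 0.6
```

```bash
python3 -m creep '[[[0,-0.09,0,0,0,0,60],[0,-0.08,0,0,0,0,60],[0,0,0,0,0,0,60],[0,0,0,0,0,0,60],[0,0,0,0,0,0,60],[0,0,0,0,0,0,60],[0,0,0,0,0,0,60],[0,0,0,0,0,0,60]]]' >/dev/null
python3 -c "from h import *;stat()"
python3 -m creep '[[[0,0,0,0,0,0,60],[0,0,0,0,0,0,60],[0,0,0,0,0,0,60],[0,0,0,0,0,0,60],[0,0,0,0,0,0,60],[0,0,0,0,0,0,60],[0,0,0,0,0,0,60],[0,0,0,0,0,0,60]]]' >/dev/null
python3 -c "from h import *;stat()"
```

```text
t 29.5 plate [-6.4 24.9 52.8] yaw-plate deg 0.16 tilt [-0.009 -0.003 -1.   ] F(plate) [-4.7 20.1 10. ] gap 0.6
t 30.3 plate [-6.4 24.8 52.8] yaw-plate deg 0.16 tilt [-0.009 -0.003 -1.   ] F(plate) [-4.1 20.3 10.2] gap 0.6
```

```bash
python3 -m creep '[[[0,-0.1,0,0,0,0,60],[0,-0.1,0,0,0,0,60],[0,-0.2,0,0,0,0,60],[0,-0.4,0,0,0,0,60],[0,-1,0,0,0,0,60],[0,-2,0,0,0,0,60],[0,-2,0,0,0,0,60],[0,-2,-1,0,0,0,60]]]' >/dev/null
python3 -m creep '[[[0,-1,-3,0,0,0,60],[0,0,-3,0,0,0,60],[0,0,-3,0,0,0,60],[0,0,-2,0,0,0,60],[0,0,0,0,0,0,60],[0,0,0,0,0,0,60],[0,0,0,0,0,0,60],[0,0,0,0,0,0,60]]]' >/dev/null
python3 - <<'E'
from h import *
stat(); a=cams.read_camera("top");b=cams.read_camera("side")
f=lambda im: cv2.resize(im[:,:,::-1],None,fx=3,fy=3,interpolation=cv2.INTER_CUBIC)
cv2.imwrite("pics/t8.png",f(a[125:325,215:475])); cv2.imwrite("pics/s8.png",f(b[150:340,220:480]))
E
```

```text
t 31.9 plate [ -5.5 109.6 171.1] yaw-plate deg 0.14 tilt [-0.003 -0.    -1.   ] F(plate) [-0.4 -0.5 -1.1] gap 0.6
```

View pics/t8.png

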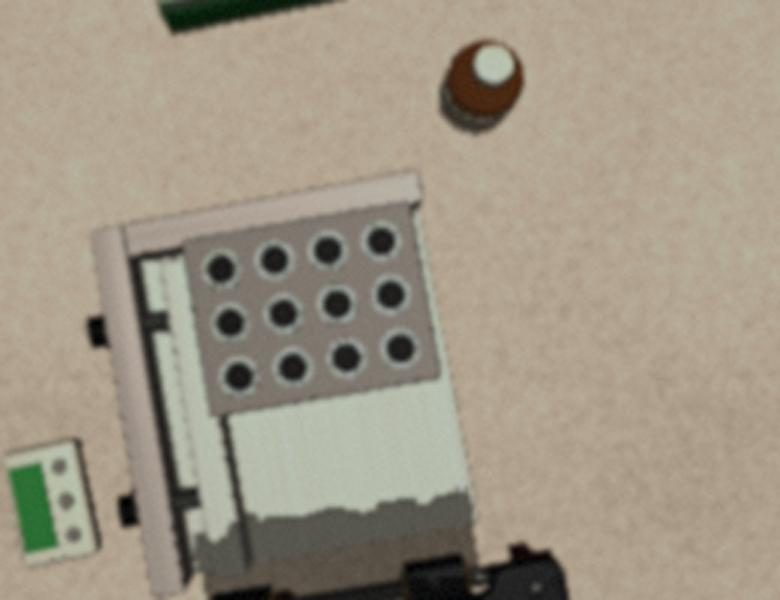

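View pics/s8.png

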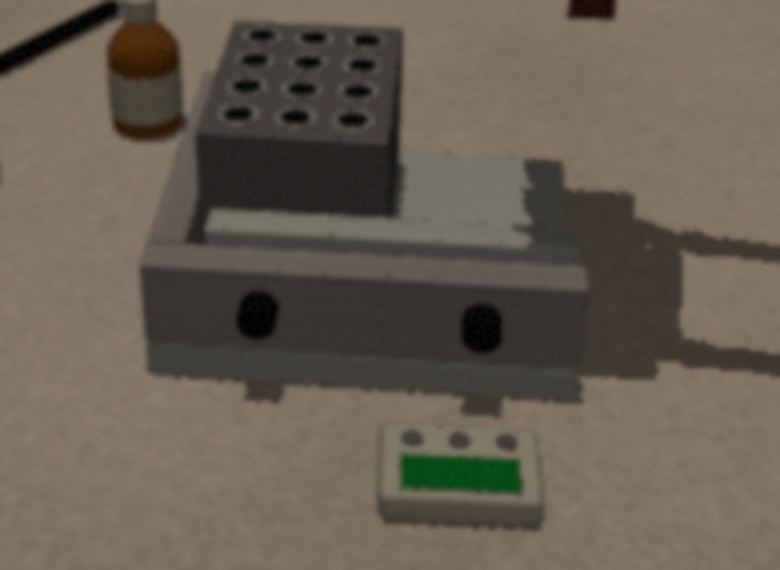

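Both views show the block in the corner, flush with the fence and the side bar, with the bottle and timer unmoved. I compare its edges numerically with the pose while pressed against the fence.

```bash
python3 - <<'E'
from h import *
import cv2
w=lambda p,z=.112: np.round(w2p(at_z("top",((p[0]+.5)/3-.5+215,(p[1]+.5)/3-.5+125),z))*1000,1)[:2]
print("fence-pressed: ",[w(p) for p in [(203,340),(228,517),(430,304),(457,472)]])
print("now: ",[w(p) for p in [(185,240),(213,415),(410,203),(440,378)]])
# precise well centres: dark blobs
for n in ["t7","t8"]:
    g=cv2.cvtColor(cv2.imread(f"pics/{n}.png"),6); b=(g<70).astype(np.uint8)
    k,_,st,c=cv2.connectedComponentsWithStats(b)
    P=np.array([w(c[i]) for i in range(1,k) if 400<st[i,4]<1200 and .8<st[i,2]/st[i,3]<1.25 and c[i][0]>190])
    print(n,len(P),P.mean(0)); r=P-P.mean(0); q=P[np.argsort(P[:,0])]
    print(" cols x", [np.round(q[i:i+3].mean(0),1).tolist() for i in range(0,len(q),3)],"yaw via x vs y slope deg",[round(float(np.degrees(np.polyfit(q[i:i+3,1],q[i:i+3,0],1)[0])),2) for i in range(0,len(q)-2,3)])
E
```

```text
fence-pressed:  [array([ 53. , -29.4]), array([55. , 68.3]), array([-73.9, -28.1]), array([-72.6,  64.6])]
now:  [array([ 54.2, -85.9]), array([54.2, 12.2]), array([-72.8, -85.1]), array([-72.3,  12.7])]
t7 12 [-9.03333333 20.69166667]
 cols x [[-54.1, 20.7], [-24.1, 20.7], [6.0, 20.8], [36.0, 20.7]] yaw via x vs y slope deg [0.0, -0.0, -0.1, 0.0]
t8 12 [ -8.23333333 -36.76666667]
 cols x [[-53.4, -37.0], [-23.2, -36.9], [6.8, -36.7], [36.9, -36.5]] yaw via x vs y slope deg [-0.38, -0.1, -0.29, -0.38]
```

```bash
python3 -c "from h import *;stat();print(workorder.sign_off())"
```

```text
t 32.0 plate [ -5.6 109.4 171.7] yaw-plate deg 0.14 tilt [-0.002 -0.    -1.   ] F(plate) [ 0.4 -0.3  0.2] gap 0.6
the job is handed in; nothing more can be done
None
```

The block lies on the plate with its wells up, in the corner against the fence and the side bar. I handed the job in at about 32 s of the 72 s allowed.

- **Tipping:** I slid the block upright and square to the plate's free edge, then tipped it over with two spread fingertips following an arc about that edge.
- **Fence:** I slid it in slowly, arriving at about 6 mm/s, and pressed at about 19–21 N for roughly 1.5 s.
- **Side bar:** I arrived at about 6 mm/s. The push first read 31 N, under the 60 N limit. I eased it to 20 N and held it for about 1.5 s.

**Last checks:** The top and side pictures show the block flush with both bars, the bottle and timer where they started, and the robot clear with no wrist force.

**Disagreement:** The well centres put the block about 0.3° turned from its pose when it was pressed against the fence, and 0.8 mm further towards the fence. The first is near the camera's accuracy and would leave at most about 0.5 mm of gap at one end of a face. I did not press the fence again after the side bar, so contact there at the end rests on the pictures and on the roughly 4 N towards the fence felt during the side-bar push.

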